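# Release the photometer's cuvette slide for cleaning

### The arm

A 6-joint arm with a two-finger parallel gripper is mounted at the origin on the work surface. World frame = base frame: x ahead of the robot, y to its left, z up, the work surface at z = 0. Lengths are in m, angles in rad, forces in N, time in s.
With the tool pointing down it reaches from about 0.3 to 0.85 m from the base axis. Payload 4.2 kg.
Tool frame: the origin (TCP) lies between the finger pads; the fingertips stand tips_ahead ahead of it and the grasp point (between the pads) lies 2 mm behind it (tips_ahead is the distance from the TCP to the fingertips, in m); z points along the fingers, y is the line along which they close (so a half turn about z gives the same grasp; the last joint's range is limited). The gripper opens to 91 mm and grips with 3 to 60 N. Pads are 32 mm wide; open, the fingers measure 118 mm over their backs; the gripper's body (76 mm by 178 mm) begins 60 mm behind the grasp point.
Start: joints at [-1.195, 0.32, 1.565, -0, 1.257, -0.02], TCP at [0.222, -0.531, 0.204] pointing down, gripper open.
Joint ranges: [-3.11, 3.11], [-0.84, 2.01], [0.21, 2.61], [-1.34, 4.49], [0.05, 2.63], [-2.56, 2.56]. Speed limits (rad/s): [2.57, 2.57, 3.14, 3.14, 3.14, 3.14].

### API

Orientations are given as a rotation vector (axis times angle).
In Python, from station import read_state, snapshot, hand_in, tips_ahead gives the robot as it stands.
- The arm moves only by the shell command python3 -m crank 'ROWS' [FORCE]. ROWS is JSON, a list of rows, each an object with "grip": the closure in counts, from 0 (fully open) to 255 (shut); "slide": the shift along the tool's x, y, z in cm, a list of three; "twist": the turn about the tool's z in degrees. In form: [{"grip": grip, "slide": [x, y, z], "twist": twist}, ...]. A call has 1 to 10 rows; each row is the pose to reach, as a shift and turn from the pose commanded when the call began, along the tool's axes at that moment; what a row does not reach only later rows make up. A row lasts 1/10 s, in which the tool goes at most 50 mm and 8.59 degrees, less where a joint would pass 70% of its speed; a pose out of reach is approached as far as the arm can. A call with a gripper value outside its range is refused whole. The fingers move at their own pace and stop on an object; FORCE is the grip in N (left out, the last holds). Time passes only in rows, so rows that repeat a pose let the fingers close. It gives the time, the measured TCP pose, the force, the opening and the grip force at its end, in the units of the state.
- read_state(): the state, without advancing time (a new reading comes with each control period).
- snapshot(name): name is "scene" or "side" or "wrist"; returns a dict with "color" (400x640x3 uint8, red, green, blue), "mtx" (3x3 intrinsics, pixels), "R" (3x3) and "t" (3): a world point X has camera coordinates R X + t; the wrist camera has in their place "hand_eye" (4x4, takes a point from camera to tool coordinates, whose origin is the TCP and whose axes are the flange's). Camera axes: x right, y down, z forward; pixel columns grow to the right and rows downward; lengths in m; the calibration is good to about 2 mm. The wrist camera is an equidistant fisheye: a pixel r from the principal point sees the ray r / f radians off the axis. A picture is of the moment at which its call begins: read the wrist's pose just before it. There is no depth.
- hand_in(): hands the job in; it is judged then, once.
The state is a dict: "time": time; "joint_pos": joint angles; "dq": joint speeds; "joint_efforts": joint torques, N m; "position": TCP position; "ee_rot": TCP orientation; "contact_force": force on the tool from outside, world axes, zero at the start; "wrist_torque": the same for the moment, N m; "finger_gap": finger opening in m; "grasp_force": force on a finger pad.
Only numpy, scipy, OpenCV 4.12 (cv2) and the standard library are available. Lean on these libraries where they do the work, as an engineer would, in place of code of your own. Each camera call takes 0.05 s, during which the arm holds its last target. There are 200 camera calls.

### The job

Get the blood photometer's cuvette slide fully out so that its optics can be cleaned: take the slim release pin from the tool block, reach into the recess in the slide's head, hold the catch at the bottom down with the pin and push the slide out until it stops. Press gently, never hard on the instrument, then stand the pin back upright in its tool block, leaving the slide out and everything else where it is.

Things in the scene. Friction and masses are not known exactly. Their poses are not given: they have to be found in the camera images.
- photometer: White blood photometer, fixed: wedge-shaped housing 190 mm long, 140 wide, 50 to 80 high (rear). Origin: at bench level under the middle of the housing's front edge. +x points to the housing's rear, z up. From the front edge a grey slide bed runs 135 mm along -x, 104 mm wide, 20 high, with two side cheeks up to 38 mm high. The slide comes out along -x.
- slide (a joint): Travel of the cuvette slide out of the housing, m: 0 fully in, 0.055 fully out at its end stop. Moves stiffly (about 5 N). With its catch up it runs only from 0 to about 0.012, where the catch's side lug meets the keeper; with the catch held down it passes. Beyond 0.038 the lug is past, and the catch, once let go, springs up and keeps the slide out.
- keeper (a point): Middle of the top of the steel keeper on the bed's +y cheek, 46 mm above the bench; a block 20 x 20 mm. Fixed; axes as the photometer's.
- recess (a point): Mouth centre of the square recess in the top of the slide's white head (54 mm long, 61 wide, top level, 46 mm above the bench). Recess 13 x 13 mm with a 1.5 mm bevel and upright walls, against which the pin can push the slide; the catch button is down inside. Axes as the photometer's; moves with the slide, 26 mm in front of the housing when fully in.
- catch_way (a point): A point on the slide 19 mm below the recess's mouth: the lowest place the catch's face can be pressed to. The dark button fills the recess and moves with the slide. Its face rests 3 to 13 mm below the mouth, differing from unit to unit: it must be felt. It sinks 6 mm to a hard stop (spring 2 N at first, 5.5 N at the stop); the lug clears the keeper after 4.5 mm, so keep it near its stop.
- pin_grip (a point): Release pin, a tool upright in a hole of the tool block, about 60 g. Point: middle of its round ringed metal handle, 14 mm thick, 60 mm long. Below the handle a steel collar, 26 mm wide, 5 mm thick, resting on the block; below that a steel pin 6 mm thick, 35 mm long, blunt. z along the tool, upward; the tip is 70 mm below this point.
- pin_tip (a point): End of the release pin's tip, on its axis; axes as pin_grip.
- brush_grip (a point): Lens brush, not needed: stands in the other hole of the tool block. Same collar, but a fatter plain wooden handle, 20 mm thick with a rounded top. Point at the handle's middle. Bystander.
- hole_a (a point): Mouth centre of one of the two holes of the tool block (grey, 60 x 130 x 50 mm high, fixed). Each hole is round, 12 mm wide with a 2 mm bevel, 42 mm deep, its mouth level with the block's top, 50 mm above the bench; the holes are 65 mm apart. z up, y along the row of the holes.
- hole_b (a point): Mouth centre of the other hole, as hole_a.
- tube0: Capped blood tube, 86 mm long, 12 mm wide, cap 16 mm, standing in the blue rack (60 x 130 x 55 mm high) on the other side of the bench. Origin at its foot. Bystander.
- tube1: As tube0, in the rack's middle hole. Bystander.
- tube2: As tube0, in the rack's end hole. Bystander.
- cuvette_jar: Jar of cuvettes, 54 mm wide, 75 mm high, beside the photometer's housing. Origin at the middle of its foot. Bystander.
- wipes_box: Cardboard box of wipes, 110 x 90 x 55 mm high, beside the housing. Origin at the middle of its underside. Bystander.
- reagent: Amber reagent bottle, 64 mm wide, 150 mm high, at the back. Origin at the middle of its foot. Bystander.
- tip_box: Box of pipette tips, 87 x 124 x 67 mm high, at the back. Origin at the middle of its underside. Bystander.
There are look-alikes about, which are no part of the job. Leave any turquoise look-alike of the part that bears hole_a alone. Leave any turquoise look-alike of the part that bears pin_grip alone.

How it is judged:
On the way:
1. the slide is pushed past the keeper with the pin's tip down in its recess, holding the catch (value of joint slide above 0.018 m and z of pin_tip in the frame of recess below -0.006 m and horizontal distance between pin_tip and recess below 0.01 m), for 0.05 s.
At the end, for the whole second after the job is handed in: The slide is out by more than 50 mm of its 55 mm, and the release pin stands upright (within 0.1 rad) in a hole of the tool block, its collar down on the block (tip at least 32 mm below the mouth) (value of joint slide above 0.05 m and ((horizontal distance between pin_tip and hole_a below 0.007 m and z of pin_tip in the frame of hole_a below -0.032 m and angle between pin_grip's own z axis and vertical below 0.1 rad) or (horizontal distance between pin_tip and hole_b below 0.007 m and z of pin_tip in the frame of hole_b below -0.032 m and angle between pin_grip's own z axis and vertical below 0.1 rad))); the robot touches nothing.
It fails at once if the photometer, its slide or catch is pressed with more than 20 N before the slide is out, or more than 40 N at its end stop ((contact force between anything else and photometer above 20 N and value of joint slide below 0.05 m) or contact force between anything else and photometer above 40 N).
It fails at once if a bystander is knocked or carried off (moved more than 25 mm) (distance of any of brush_grip, tube0, tube1, tube2, cuvette_jar, wipes_box, reagent, tip_box from where it was at the start of the episode above 0.025 m).
It also fails if it takes over 51 s, if anything falls off the work surface, if the arm or the gripper's body presses on something with over 40 N, if the wrist force passes 120 N, or if a joint passes its speed limit or range.

## Working session

There is one attempt and no reset: what is moved stays moved. The work goes in short steps, Python scripts to look and compute and a shell command to move; the robot and the scene stay as the last step left them, time stands still between calls to the robot, and variables do not carry over. Pictures are saved under pics/ and viewed, at most 10 in all, crops included, and the job is handed in when it is done.

```bash
ls; mkdir -p pics
python3 - <<'E'
from station import *
import cv2
s=read_state()
print({k:s[k] for k in('time','position','ee_rot','finger_gap','contact_force')},tips_ahead)
for n in('scene','side','wrist'):
    d=snapshot(n); cv2.imwrite(f'pics/{n}0.png',d['color'][:,:,::-1])
    print(n,[ (k,d[k].tolist() if hasattr(d[k],'tolist') else d[k]) for k in d if k!='color'])
E
```

```text
pics
{'time': 0.0, 'position': array([ 0.22149489, -0.53005261,  0.20272927]), 'ee_rot': array([-3.07857161e+00, -6.17391745e-01,  5.14731639e-04]), 'finger_gap': 0.09136899737426124, 'contact_force': array([0.07511829, 0.49701777, 0.54432342])} 0.017
scene [('mtx', [[520.4576447788264, 0.0, 323.1583890096118], [0.0, 520.4576447788264, 190.39242950123656], [0.0, 0.0, 1.0]]), ('R', [[0.8733224290657943, 0.4868831562366223, -0.015897391725857912], [0.3671919009713528, -0.6793759170448669, -0.6353097442983935], [-0.32012191857425965, 0.5489928556115375, -0.7720937778118822]]), ('t', [-0.4867232303753678, -0.11574019051466625, 1.7227734671740316])]
side [('mtx', [[413.9640323145353, 0.0, 327.1826729756028], [0.0, 413.9640323145353, 198.08944646760997], [0.0, 0.0, 1.0]]), ('R', [[-0.7837116789392483, -0.6207117465937503, -0.022648000679098404], [-0.35277683364227586, 0.47483530142072844, -0.8062753513347758], [0.5112186517915348, -0.623897719314009, -0.5911066958639732]]), ('t', [0.4197909253329032, 0.2426821337696025, 1.1010591415966318])]
wrist [('mtx', [[309.70691628693146, 0.0, 317.7930942475156], [0.0, 309.70691628693146, 199.9696812982967], [0.0, 0.0, 1.0]]), ('hand_eye', [[0.0005242447804779541, -0.9601369333475107, -0.27952959483647816, 0.0792082654510321], [0.9999994329440642, 0.00024423016813610157, 0.001036563154274456, 0.0005888296828110429], [-0.0009269730082201355, -0.2795299797403858, 0.9601365169325556, -0.18047131179641274], [0.0, 0.0, 0.0, 1.0]])]
```

View pics/scene0.png

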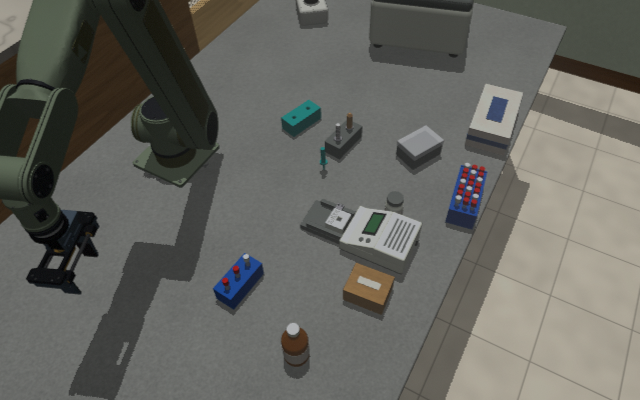

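View pics/side0.png

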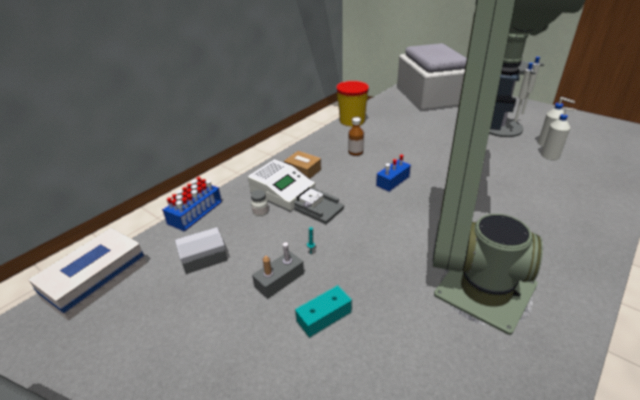

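Scene view: the grey tool block is at about (343,138), with the metal pin at (338,132) and the brush at (350,120). The photometer slide head is at (338,217), and the turquoise look-alikes are at (323,157) and (301,117). In the side view the pin is at (286,250), the brush at (267,264) and the slide head at (312,197). I'll zoom in on both.

Run:
```python
import cv2,numpy as np
a=cv2.imread('pics/scene0.png')[100:250,295:395]; b=cv2.imread('pics/side0.png')[170:320,240:340]
f=lambda i:cv2.resize(i,None,fx=4,fy=4,interpolation=cv2.INTER_CUBIC)
cv2.imwrite('pics/crop.png',np.hstack([f(a),f(b)]))
```

```text
(no output)
```

View pics/crop.png

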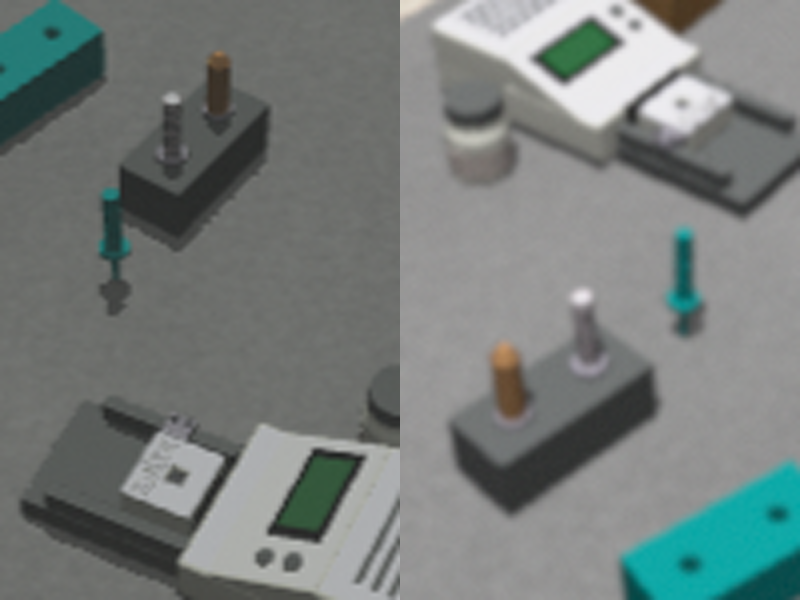

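```bash
cat > h.py <<'E'
import numpy as np,cv2
from station import *
from scipy.spatial.transform import Rotation as Ro
def plane(d,uv,z):
    r=d['R'].T@np.linalg.solve(d['mtx'],[*uv,1]); c=-d['R'].T@d['t']
    return c+r*(z-c[2])/r[2]
def tri(a,ua,b,ub):
    P=[d['mtx']@np.c_[d['R'],d['t']] for d in(a,b)]
    X=cv2.triangulatePoints(P[0],P[1],np.array(ua,float),np.array(ub,float))[:,0]; return X[:3]/X[3]
def pose():
    s=read_state(); return np.array(s['position']),Ro.from_rotvec(s['ee_rot']).as_matrix()
def wray(d,uv,p,R):
    K=d['mtx'];x=np.array([(uv[0]-K[0,2])/K[0,0],(uv[1]-K[1,2])/K[1,1]]);r=np.hypot(*x)
    v=np.r_[x/r*np.sin(r),np.cos(r)] if r>0 else np.array([0,0,1.]);H=np.array(d['hand_eye'])
    return p+R@H[:3,3],R@H[:3,:3]@v
def wplane(d,uv,p,R,z):
    c,v=wray(d,uv,p,R);return c+v*(z-c[2])/v[2]
E
python3 - <<'E'
from h import *
np.set_printoptions(precision=4,suppress=True)
a=snapshot('scene');b=snapshot('side')
A=lambda u,v:(u/4+295,v/4+100)
B=lambda u,v:((u-400)/4+240,v/4+170)
for n,ua,ub,z in[('pintop',(173,97),(583,297),.115),('pincol',(172,154),(589,365),.055),('brcol',(218,112),(513,415),.055),('recess',(177,475),(682,104),.046),('tq top',(111,193),(684,233),.1),('tq col',(115,248),(684,300),.04)]:
    print(n,tri(a,A(*ua),b,B(*ub)),plane(a,A(*ua),z),plane(b,B(*ub),z))
print('bed front corners',plane(a,A(90,403),.02),plane(a,A(25,500),.02))
print('housing front top',plane(a,A(263,425),.05),plane(a,A(182,562),.05))
print('block',[plane(a,A(*q),.05) for q in((122,165),(180,192),(268,105))])
p,R=pose();print(R)
E
```

```text
pintop [0.4571 0.277  0.1133] [0.4594 0.277  0.115 ] [0.4525 0.2768 0.115 ]
pincol [0.4572 0.2771 0.0503] [0.4605 0.2741 0.055 ] [0.4514 0.2792 0.055 ]
brcol [0.4669 0.3403 0.0484] [0.4708 0.335  0.055 ] [0.46   0.3434 0.055 ]
recess [ 0.6097 -0.001   0.0426] [ 0.6121 -0.0021  0.046 ] [0.6043 0.0013 0.046 ]
tq top [0.4577 0.1745 0.0984] [0.4602 0.1749 0.1   ] [0.453 0.174 0.1  ]
tq col [0.4592 0.1766 0.0351] [0.4631 0.1742 0.04  ] [0.4526 0.1788 0.04  ]
bed front corners [0.5142 0.043  0.02  ] [ 0.5169 -0.0575  0.02  ]
housing front top [0.6472 0.0648 0.05  ] [ 0.6514 -0.0688  0.05  ]
block [array([0.4284, 0.2484, 0.05  ]), array([0.4839, 0.2438, 0.05  ]), array([0.5012, 0.3667, 0.05  ])]
[[ 0.9227  0.3855 -0.0003]
 [ 0.3855 -0.9227  0.0007]
 [ 0.     -0.0007 -1.    ]]
```

```bash
python3 -m crank '[{"grip":0,"slide":[5,-6,0],"twist":-7},{"grip":0,"slide":[8,-9,0],"twist":-14},{"grip":0,"slide":[11,-13,0],"twist":-21},{"grip":0,"slide":[14,-17,0],"twist":-28},{"grip":0,"slide":[17,-21,0],"twist":-35},{"grip":0,"slide":[20,-25,0],"twist":-42},{"grip":0,"slide":[23,-28.5,0],"twist":-49},{"grip":0,"slide":[26,-32,0],"twist":-56},{"grip":0,"slide":[28,-35,0],"twist":-62},{"grip":0,"slide":[30,-37,0],"twist":-67}]'; python3 -c "
from h import *
p,R=pose();print(p,R);d=np.array([.456,.277,.2])-p;print(R.T@d*100)"
```

```text
time: 1.25
position: [0.3554, -0.0706, 0.2037]
ee_rot: [-2.221, -2.222, -0.001]
contact_force: [0.8, -1.3, 0.1]
finger_gap: 0.0912
grasp_force: 0.0
[ 0.35544506 -0.07062182  0.20368085] [[-6.32590301e-04  9.99999769e-01  2.48912968e-04]
 [ 9.99999604e-01  6.32434504e-04  6.25491836e-04]
 [ 6.25334271e-04  2.49308550e-04 -9.99999773e-01]]
[34.75557754 10.07738454  0.39233131]
```

```bash
python3 -m crank '[{"grip":0,"slide":[4,1.2,0],"twist":0},{"grip":0,"slide":[8,2.4,0],"twist":0},{"grip":0,"slide":[12,3.6,0],"twist":0},{"grip":0,"slide":[16,4.8,0],"twist":0},{"grip":0,"slide":[20,6,0],"twist":0},{"grip":0,"slide":[24,7.2,0],"twist":0},{"grip":0,"slide":[28,8.4,0],"twist":0},{"grip":0,"slide":[32,9.6,0],"twist":0},{"grip":0,"slide":[34,10,0],"twist":0},{"grip":0,"slide":[34,10,0],"twist":0}]'; python3 -c "
from h import *
p,R=pose();print(p);d=snapshot('wrist');cv2.imwrite('pics/w1.png',d['color'][:,:,::-1])"
```

```text
time: 2.25
position: [0.4581, 0.2683, 0.2029]
ee_rot: [-2.224, -2.218, -0.0]
contact_force: [-0.2, 0.3, 0.2]
finger_gap: 0.0907
grasp_force: 0.0
[0.45813376 0.26833767 0.20291733]
```

View pics/w1.png

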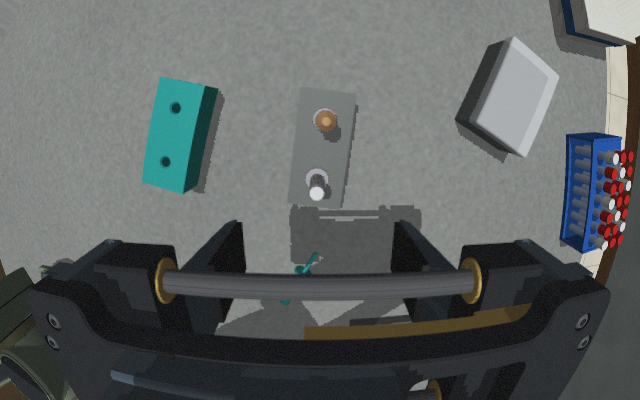

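Wrist view: pin top at (316,194), collar at (317,177), brush top at (325,121). The block runs from (290,205) to (355,90).

```bash
python3 -c "
from h import *
p,R=pose();d=snapshot('wrist')
for uv,z in(((316,194),.115),((317,177),.055),((325,121),.115),((289,204),.05),((343,208),.05),((357,92),.05)):
  q=wplane(d,uv,p,R,z);print(uv,q,R.T@(q-p)*100)
"
```

```text
(316, 194) [0.45627451 0.27232917 0.115     ] [ 0.58355355 -0.12222563  8.79597879]
(317, 177) [0.45701355 0.27507565 0.055     ] [ 0.86441591 -0.04409914 14.7956376 ]
(325, 121) [0.46426552 0.33730047 0.115     ] [7.08351132 0.65350248 8.78885858]
(289, 204) [0.42525471 0.24302947 0.05      ] [-2.35110379 -3.20800074 15.30157474]
(343, 208) [0.48631768 0.2381095  0.05      ] [-2.82114004  2.90002371 15.29673656]
(357, 92) [0.49979967 0.36706749 0.05      ] [10.07941678  4.20183198 15.28281148]
```

```bash
python3 -m crank '[{"grip":0,"slide":[0.6,-0.1,4],"twist":0},{"grip":0,"slide":[0.65,-0.1,8],"twist":0},{"grip":0,"slide":[0.65,-0.1,11],"twist":0},{"grip":0,"slide":[0.65,-0.1,11.7],"twist":0},{"grip":0,"slide":[0.65,-0.1,11.7],"twist":0},{"grip":255,"slide":[0.65,-0.1,11.7],"twist":0},{"grip":255,"slide":[0.65,-0.1,11.7],"twist":0},{"grip":255,"slide":[0.65,-0.1,11.7],"twist":0},{"grip":255,"slide":[0.65,-0.1,11.7],"twist":0},{"grip":255,"slide":[0.65,-0.1,11.7],"twist":0}]' 45
```

```text
time: 3.35
position: [0.457, 0.2726, 0.087]
ee_rot: [2.227, 2.215, 0.001]
contact_force: [0.0, -0.0, 0.2]
finger_gap: 0.0545
grasp_force: 0.0
```

```bash
python3 -m crank '[{"grip":255,"slide":[0,0,0],"twist":0},{"grip":255,"slide":[0,0,0],"twist":0},{"grip":255,"slide":[0,0,0],"twist":0},{"grip":255,"slide":[0,0,0],"twist":0},{"grip":255,"slide":[0,0,0],"twist":0},{"grip":255,"slide":[0,0,0],"twist":0},{"grip":255,"slide":[0,0,0],"twist":0}]' 45
```

```text
time: 4.05
position: [0.4568, 0.2724, 0.0865]
ee_rot: [2.228, 2.215, -0.0]
contact_force: [0.1, 0.0, -0.1]
finger_gap: 0.0124
grasp_force: 45.0
```

```bash
python3 -m crank '[{"grip":255,"slide":[0,0,-3],"twist":0},{"grip":255,"slide":[0,0,-7],"twist":0},{"grip":255,"slide":[-2,1,-11],"twist":0},{"grip":255,"slide":[-6,3,-12],"twist":0},{"grip":255,"slide":[-10,5.5,-12],"twist":0},{"grip":255,"slide":[-14,8,-12],"twist":0},{"grip":255,"slide":[-18,10.5,-12],"twist":0},{"grip":255,"slide":[-22,13,-12],"twist":0},{"grip":255,"slide":[-25.5,14.5,-12],"twist":0},{"grip":255,"slide":[-27.2,15.3,-11.5],"twist":0}]'
python3 -m crank '[{"grip":255,"slide":[0,0,1],"twist":0},{"grip":255,"slide":[0,0,1.5],"twist":0},{"grip":255,"slide":[0,0,1.5],"twist":0}]'
python3 -c "
from h import *
p,R=pose();print(p);d=snapshot('wrist');im=d['color'][:,:,::-1];cv2.imwrite('pics/w2full.png',im);cv2.imwrite('pics/w2.png',cv2.resize(im[100:240,230:410],None,fx=4,fy=4,interpolation=cv2.INTER_CUBIC))"
```

```text
time: 5.05
position: [0.6096, -0.0034, 0.2016]
ee_rot: [2.23, 2.211, 0.0]
contact_force: [0.4, -0.0, -0.5]
finger_gap: 0.013
grasp_force: 45.0
time: 5.35
position: [0.6068, 0.0011, 0.1851]
ee_rot: [-2.224, -2.215, 0.003]
contact_force: [-0.4, 1.1, -0.7]
finger_gap: 0.0128
grasp_force: 45.0
[0.60677482 0.00111337 0.18513484]
```

View pics/w2.png

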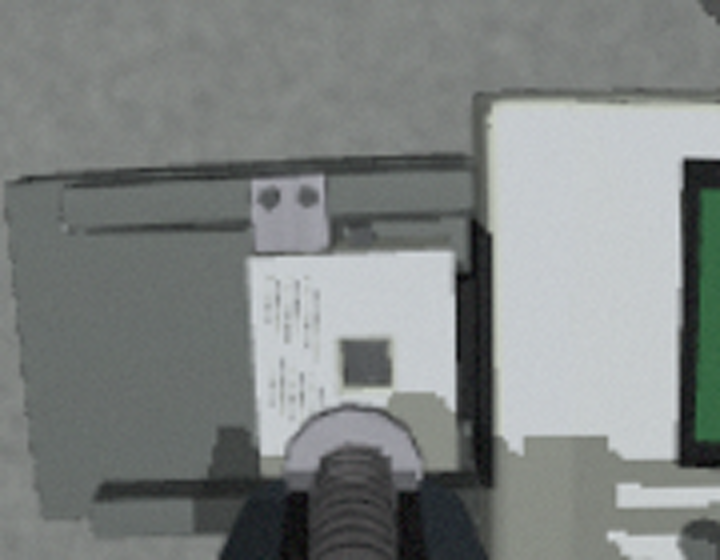

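Crop (×4, offset 230,100): recess centre at (367,362), keeper at (290,213), and the pin's collar spans x 285 to 424 with its top at row 405. The tip is hidden under the collar.

```bash
python3 -c "
from h import *
np.set_printoptions(precision=4,suppress=True)
p,R=pose();d=snapshot('wrist');A=lambda u,v:(u/4+230,v/4+100)
for n,uv,z in(('recess',(367,362),.046),('keep',(290,213),.046),('hd1',(247,257),.046),('hd2',(455,250),.046),('rl',(341,362),.046),('rr',(392,362),.046),('rt',(367,338),.046),('rb',(367,388),.046),('hous',(487,110),.05),('hous',(492,455),.05),('colL',(285,470),p[2]-.034),('colR',(424,470),p[2]-.034),('coltop',(354,405),p[2]-.034)):
  q=wplane(d,A(*uv),p,R,z);print(n,q,R.T@(q-p)*100)
"
```

```text
recess [ 0.6117 -0.0032  0.046 ] [-0.4382  0.4649 13.9896]
keep [0.5916 0.037  0.046 ] [ 3.5708 -1.5515 13.9951]
hd1 [0.5802 0.0255 0.046 ] [ 2.4104 -2.6929 13.9966]
hd2 [0.6347 0.0271 0.046 ] [ 2.6009  2.7612 13.9869]
rl [ 0.6047 -0.0031  0.046 ] [-0.4388 -0.2296 13.9908]
rr [ 0.6183 -0.0032  0.046 ] [-0.4373  1.1331 13.9884]
rt [0.6117 0.0034 0.046 ] [ 0.2209  0.4624 13.9899]
rb [ 0.6117 -0.0104  0.046 ] [-1.1597  0.4678 13.9892]
hous [0.6422 0.0642 0.05  ] [ 6.3076  3.4931 13.5873]
hous [ 0.6455 -0.0282  0.05  ] [-2.9277  3.8579 13.5824]
colL [0.5954 0.0038 0.1519] [ 0.2579 -1.18    3.4022]
colR [0.621  0.0037 0.1519] [0.2601 1.3747 3.3977]
coltop [0.6081 0.0162 0.1519] [1.5051 0.0866 3.4006]
```

```bash
python3 -m crank '[{"grip":255,"slide":[-0.64,0.37,2],"twist":0},{"grip":255,"slide":[-0.64,0.37,4],"twist":0},{"grip":255,"slide":[-0.64,0.37,5.6],"twist":0},{"grip":255,"slide":[-0.64,0.37,6],"twist":0},{"grip":255,"slide":[-0.64,0.37,6],"twist":0},{"grip":255,"slide":[-0.64,0.37,6],"twist":0}]'
python3 -c "
from h import *
p,R=pose();print(p)
f=lambda i:cv2.resize(i,(400,400),interpolation=cv2.INTER_CUBIC)
d=snapshot('wrist')['color'][120:240,260:380];e=snapshot('side')['color'][150:230,270:350]
cv2.imwrite('pics/w3.png',np.hstack([f(d),f(e)])[:,:,::-1])"
```

```text
time: 6.05
position: [0.6126, -0.0064, 0.1277]
ee_rot: [2.226, 2.215, 0.002]
contact_force: [0.1, -0.2, -0.0]
finger_gap: 0.0124
grasp_force: 45.0
[ 0.61261605 -0.00643338  0.12774186]
```

View pics/w3.png

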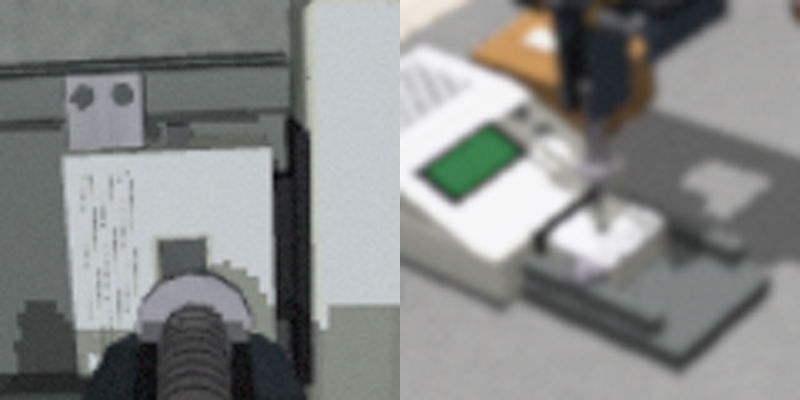

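Wrist crop (×3.33, offset 260,120): recess columns are 158–207 with the top edge at row 238. The collar spans columns 137–256 with its top at row 273. The pin sits slightly too far toward +x, so I'll work out the correction.

```bash
python3 -c "
from h import *
np.set_printoptions(precision=4,suppress=True)
p,R=pose();print(p);d=snapshot('wrist');A=lambda u,v:(u*.3+260-.35,v*.3+120-.35)
for n,uv,z in(('rl',(157,250),.046),('rr',(208,250),.046),('rt',(182,238),.046),('colL',(137,330),p[2]-.034),('colR',(256,330),p[2]-.034),('coltop',(196,273),p[2]-.034)):
  q=wplane(d,A(*uv),p,R,z);print(n,q,R.T@(q-p)*100)
"
```

```text
[ 0.6126 -0.0066  0.1278]
rl [0.6036 0.0003 0.046 ] [ 0.6916 -0.9315  8.1796]
rr [0.617  0.0003 0.046 ] [0.6911 0.4121 8.1827]
rt [0.6102 0.0036 0.046 ] [ 1.018  -0.2719  8.1811]
colL [ 0.6006 -0.0049  0.0938] [ 0.1699 -1.2182  3.3971]
colR [ 0.6268 -0.005   0.0938] [0.1683 1.4099 3.4033]
coltop [0.6136 0.0082 0.0938] [1.4828 0.0829 3.4   ]
```

```bash
python3 -m crank '[{"grip":255,"slide":[0.07,-0.17,0],"twist":0},{"grip":255,"slide":[0.13,-0.33,0.1],"twist":0},{"grip":255,"slide":[0.13,-0.33,0.5],"twist":0},{"grip":255,"slide":[0.13,-0.33,0.9],"twist":0},{"grip":255,"slide":[0.13,-0.33,0.9],"twist":0},{"grip":255,"slide":[0.13,-0.33,0.9],"twist":0}]'
python3 -m crank '[{"grip":255,"slide":[0,0,0.1],"twist":0},{"grip":255,"slide":[0,0,0.15],"twist":0},{"grip":255,"slide":[0,0,0.15],"twist":0}]'
python3 -m crank '[{"grip":255,"slide":[0,0,0.1],"twist":0},{"grip":255,"slide":[0,0,0.15],"twist":0},{"grip":255,"slide":[0,0,0.15],"twist":0}]'
python3 -m crank '[{"grip":255,"slide":[0,0,0.1],"twist":0},{"grip":255,"slide":[0,0,0.1],"twist":0}]'
```

```text
time: 6.8
position: [0.6085, -0.0055, 0.1172]
ee_rot: [-2.227, -2.215, 0.001]
contact_force: [0.6, 0.6, -0.4]
finger_gap: 0.0125
grasp_force: 45.0
time: 7.1
position: [0.6086, -0.0056, 0.116]
ee_rot: [2.228, 2.215, -0.0]
contact_force: [-0.9, 0.4, -0.3]
finger_gap: 0.0124
grasp_force: 45.0
time: 7.4
position: [0.6086, -0.0055, 0.1144]
ee_rot: [-2.228, -2.215, 0.0]
contact_force: [0.4, 0.2, -0.3]
finger_gap: 0.0124
grasp_force: 45.0
time: 7.6
position: [0.6085, -0.0055, 0.1134]
ee_rot: [-2.228, -2.215, 0.0]
contact_force: [1.0, -0.9, -0.5]
finger_gap: 0.0124
grasp_force: 45.0
```

```bash
for i in 1; do
python3 -m crank '[{"grip":255,"slide":[0,0,0.1],"twist":0},{"grip":255,"slide":[0,0,0.15],"twist":0},{"grip":255,"slide":[0,0,0.15],"twist":0}]'
python3 -m crank '[{"grip":255,"slide":[0,0,0.1],"twist":0},{"grip":255,"slide":[0,0,0.15],"twist":0},{"grip":255,"slide":[0,0,0.15],"twist":0}]'
python3 -m crank '[{"grip":255,"slide":[0,0,0.1],"twist":0},{"grip":255,"slide":[0,0,0.15],"twist":0},{"grip":255,"slide":[0,0,0.15],"twist":0}]'
done | egrep 'posit|contact'
```

```text
position: [0.6087, -0.0055, 0.1123]
contact_force: [0.0, -0.3, 1.5]
position: [0.6088, -0.0055, 0.1107]
contact_force: [-1.5, -0.3, 3.0]
position: [0.6088, -0.0055, 0.1092]
contact_force: [0.3, 0.6, 4.0]
```

```bash
(python3 -m crank '[{"grip":255,"slide":[0,0,0.1],"twist":0},{"grip":255,"slide":[0,0,0.1],"twist":0},{"grip":255,"slide":[0,0,0.1],"twist":0}]'
python3 -m crank '[{"grip":255,"slide":[0,0,0.07],"twist":0},{"grip":255,"slide":[0,0,0.07],"twist":0},{"grip":255,"slide":[0,0,0.07],"twist":0}]') | egrep 'posit|contact'
```

```text
position: [0.6088, -0.0055, 0.1082]
contact_force: [-0.2, -0.5, 3.8]
position: [0.6087, -0.0055, 0.1074]
contact_force: [-0.7, 0.4, 4.3]
```

```bash
(python3 -m crank '[{"grip":255,"slide":[0,0,0.05],"twist":0},{"grip":255,"slide":[0,0,0.05],"twist":0}]'
python3 -m crank '[{"grip":255,"slide":[0,0,0.03],"twist":0},{"grip":255,"slide":[0,0,0.03],"twist":0}]') | egrep 'posit|contact'
```

```text
position: [0.6087, -0.0055, 0.1069]
contact_force: [0.5, -0.5, 4.3]
position: [0.6087, -0.0055, 0.1067]
contact_force: [-1.2, 0.4, 4.3]
```

```bash
(python3 -m crank '[{"grip":255,"slide":[0,0,0.04],"twist":0},{"grip":255,"slide":[0,0,0.04],"twist":0}]'
python3 -m crank '[{"grip":255,"slide":[0,0,0.03],"twist":0},{"grip":255,"slide":[0,0,0.03],"twist":0}]'
python3 -m crank '[{"grip":255,"slide":[0,0,0.03],"twist":0},{"grip":255,"slide":[0,0,0.03],"twist":0}]') | egrep 'time|posit|contact'
```

```text
time: 9.7
position: [0.6088, -0.0055, 0.1065]
contact_force: [-0.5, -0.3, 5.5]
time: 9.9
position: [0.6089, -0.0055, 0.1065]
contact_force: [-0.7, 0.9, 8.1]
time: 10.1
position: [0.6089, -0.0055, 0.1064]
contact_force: [-2.0, -0.0, 8.6]
```

```bash
(python3 -m crank '[{"grip":255,"slide":[0,0,-0.03],"twist":0},{"grip":255,"slide":[0,-0.1,-0.03],"twist":0},{"grip":255,"slide":[-0.01,-0.2,-0.03],"twist":0},{"grip":255,"slide":[-0.01,-0.3,-0.03],"twist":0}]'
python3 -m crank '[{"grip":255,"slide":[0,-0.1,0],"twist":0},{"grip":255,"slide":[-0.01,-0.2,0],"twist":0},{"grip":255,"slide":[-0.01,-0.3,0],"twist":0},{"grip":255,"slide":[-0.01,-0.4,0],"twist":0}]'
) | egrep 'time|posit|contact'
```

```text
time: 10.5
position: [0.6071, -0.0056, 0.1066]
contact_force: [1.4, -0.2, 5.4]
time: 10.9
position: [0.6034, -0.0057, 0.1065]
contact_force: [5.3, 0.1, 4.2]
```

```bash
(python3 -m crank '[{"grip":255,"slide":[0,-0.1,0.02],"twist":0},{"grip":255,"slide":[-0.01,-0.2,0.03],"twist":0},{"grip":255,"slide":[-0.01,-0.3,0.03],"twist":0},{"grip":255,"slide":[-0.01,-0.4,0.03],"twist":0}]'
python3 -m crank '[{"grip":255,"slide":[0,-0.1,0],"twist":0},{"grip":255,"slide":[-0.01,-0.2,0],"twist":0},{"grip":255,"slide":[-0.01,-0.3,0],"twist":0},{"grip":255,"slide":[-0.01,-0.4,0],"twist":0}]'
) | egrep 'time|posit|contact'
```

```text
time: 11.3
position: [0.5995, -0.0058, 0.1064]
contact_force: [5.2, -0.9, 6.3]
time: 11.7
position: [0.5955, -0.0059, 0.1064]
contact_force: [3.9, -0.3, 6.3]
```

Force is steady at about 5 N sideways and 6 N down, so the slide is moving freely. I'll continue.

```bash
(python3 -m crank '[{"grip":255,"slide":[0,-0.15,0],"twist":0},{"grip":255,"slide":[-0.01,-0.3,0],"twist":0},{"grip":255,"slide":[-0.01,-0.45,0],"twist":0},{"grip":255,"slide":[-0.02,-0.6,0],"twist":0}]'
python3 -m crank '[{"grip":255,"slide":[0,-0.15,0],"twist":0},{"grip":255,"slide":[-0.01,-0.3,0],"twist":0},{"grip":255,"slide":[-0.01,-0.45,0],"twist":0},{"grip":255,"slide":[-0.02,-0.6,0],"twist":0}]'
) | egrep 'time|posit|contact'
```

```text
time: 12.1
position: [0.5895, -0.0061, 0.1064]
contact_force: [4.9, -0.2, 5.9]
time: 12.5
position: [0.5835, -0.0063, 0.1064]
contact_force: [4.7, 0.2, 5.0]
```

```bash
(python3 -m crank '[{"grip":255,"slide":[0,-0.15,0],"twist":0},{"grip":255,"slide":[-0.01,-0.3,0],"twist":0},{"grip":255,"slide":[-0.01,-0.45,0],"twist":0},{"grip":255,"slide":[-0.02,-0.6,0],"twist":0}]'
python3 -m crank '[{"grip":255,"slide":[0,-0.15,0],"twist":0},{"grip":255,"slide":[-0.01,-0.3,0],"twist":0},{"grip":255,"slide":[-0.01,-0.45,0],"twist":0},{"grip":255,"slide":[-0.02,-0.6,0],"twist":0}]'
python3 -m crank '[{"grip":255,"slide":[0,-0.1,0],"twist":0},{"grip":255,"slide":[-0.01,-0.2,0],"twist":0},{"grip":255,"slide":[-0.01,-0.3,0],"twist":0},{"grip":255,"slide":[-0.01,-0.4,0],"twist":0}]'
) | egrep 'time|posit|contact'
```

```text
time: 12.9
position: [0.5775, -0.0064, 0.1064]
contact_force: [4.4, 0.5, 5.9]
time: 13.3
position: [0.5715, -0.0066, 0.1064]
contact_force: [3.9, -0.1, 6.5]
time: 13.7
position: [0.5675, -0.0067, 0.1064]
contact_force: [4.4, -0.2, 6.6]
```

```bash
(python3 -m crank '[{"grip":255,"slide":[0,-0.1,0],"twist":0},{"grip":255,"slide":[-0.01,-0.2,0],"twist":0},{"grip":255,"slide":[-0.01,-0.3,0],"twist":0}]'
python3 -m crank '[{"grip":255,"slide":[0,-0.1,0],"twist":0},{"grip":255,"slide":[-0.01,-0.2,0],"twist":0},{"grip":255,"slide":[-0.01,-0.3,0],"twist":0}]'
python3 -m crank '[{"grip":255,"slide":[0,-0.1,0],"twist":0},{"grip":255,"slide":[-0.01,-0.2,0],"twist":0}]'
) | egrep 'time|posit|contact'
```

```text
time: 14.0
position: [0.5645, -0.0068, 0.1064]
contact_force: [4.7, -0.3, 6.5]
time: 14.3
position: [0.5615, -0.0069, 0.1064]
contact_force: [4.2, -0.7, 5.7]
time: 14.5
position: [0.5595, -0.007, 0.1064]
contact_force: [4.9, -0.1, 6.4]
```

```bash
(python3 -m crank '[{"grip":255,"slide":[0,-0.1,0],"twist":0},{"grip":255,"slide":[-0.01,-0.2,0],"twist":0}]'
python3 -m crank '[{"grip":255,"slide":[0,-0.1,0],"twist":0},{"grip":255,"slide":[0,-0.15,0],"twist":0}]'
python3 -m crank '[{"grip":255,"slide":[0,-0.1,0],"twist":0},{"grip":255,"slide":[-0.01,-0.15,0],"twist":0}]'
) | egrep 'time|posit|contact'
```

```text
time: 14.7
position: [0.5575, -0.007, 0.1064]
contact_force: [4.8, -0.8, 5.6]
time: 14.9
position: [0.5559, -0.0071, 0.1064]
contact_force: [4.6, -0.1, 6.6]
time: 15.1
position: [0.5547, -0.0071, 0.1064]
contact_force: [5.4, -0.7, 5.5]
```

```bash
(python3 -m crank '[{"grip":255,"slide":[0,-0.07,0],"twist":0},{"grip":255,"slide":[0,-0.1,0],"twist":0}]'
python3 -m crank '[{"grip":255,"slide":[0,-0.07,0],"twist":0},{"grip":255,"slide":[0,-0.1,0],"twist":0}]'
) | egrep 'time|posit|contact'
```

```text
time: 15.3
position: [0.5542, -0.0071, 0.1065]
contact_force: [6.8, -0.6, 4.5]
time: 15.5
position: [0.5536, -0.0071, 0.1064]
contact_force: [6.4, -0.7, 5.2]
```

```bash
(python3 -m crank '[{"grip":255,"slide":[0,-0.07,0],"twist":0},{"grip":255,"slide":[0,-0.1,0],"twist":0}]'
python3 -m crank '[{"grip":255,"slide":[0,-0.07,0],"twist":0},{"grip":255,"slide":[0,-0.1,0],"twist":0},{"grip":255,"slide":[0,-0.1,0],"twist":0}]'
) | egrep 'time|posit|contact'
python3 -c "
from h import *
f=lambda i:cv2.resize(i,(400,400),interpolation=cv2.INTER_CUBIC)
d=snapshot('wrist')['color'][110:230,270:390];e=snapshot('side')['color'][150:230,270:350]
cv2.imwrite('pics/w4.png',np.hstack([f(d),f(e)])[:,:,::-1])"
```

```text
time: 15.7
position: [0.5531, -0.0072, 0.1065]
contact_force: [7.7, 0.2, 3.4]
time: 16.0
position: [0.5525, -0.0072, 0.1065]
contact_force: [8.4, 0.4, 2.9]
```

View pics/w4.png

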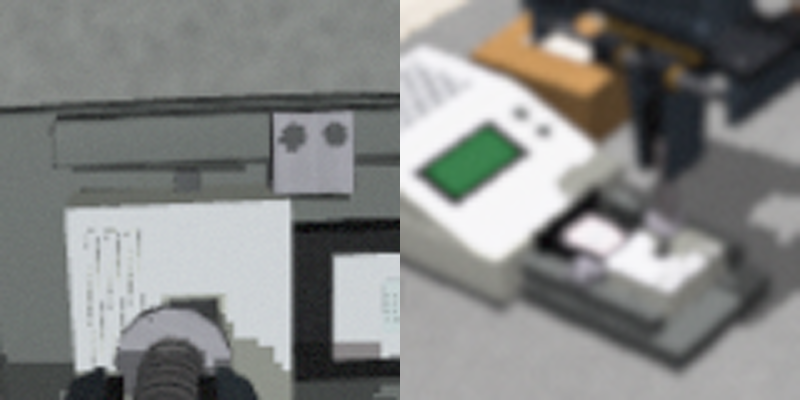

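The wrist view shows the slide out. The head's front edge is at column 65 and the keeper spans columns 272–354, so the lug is past it. I'll measure the travel.

```bash
python3 -c "
from h import *
np.set_printoptions(precision=4,suppress=True)
p,R=pose();print(R[:,2]);d=snapshot('wrist');A=lambda u,v:(u*.3+270-.35,v*.3+110-.35)
for n,uv in(('hd1',(65,208)),('hd2',(291,200)),('rr',(226,310)),('rt',(195,297)),('keep',(313,152))):
  print(n,wplane(d,A(*uv),p,R,.046))
"
```

```text
[ 0.0091 -0.0004 -1.    ]
hd1 [0.5309 0.0244 0.046 ]
hd2 [0.5848 0.026  0.046 ]
rr [ 0.5695 -0.0013  0.046 ]
rt [0.5619 0.0021 0.046 ]
keep [0.5899 0.0376 0.046 ]
```

```bash
python3 -m crank '[{"grip":255,"slide":[0,-0.07,0],"twist":0},{"grip":255,"slide":[0,-0.14,0],"twist":0},{"grip":255,"slide":[0,-0.14,0],"twist":0},{"grip":255,"slide":[0,-0.14,0],"twist":0}]'
```

```text
time: 16.55
position: [0.5517, -0.0071, 0.1065]
ee_rot: [2.222, 2.21, 0.011]
contact_force: [8.8, -1.0, 2.0]
finger_gap: 0.0128
grasp_force: 46.0
```

```bash
python3 -m crank '[{"grip":255,"slide":[0,0.25,0],"twist":0},{"grip":255,"slide":[0,0.5,0],"twist":0},{"grip":255,"slide":[0,0.5,-0.5],"twist":0},{"grip":255,"slide":[0,0.5,-2],"twist":0},{"grip":255,"slide":[0,0.5,-5],"twist":0},{"grip":255,"slide":[0,0.5,-9],"twist":0},{"grip":255,"slide":[0,0.5,-10],"twist":0},{"grip":255,"slide":[0,0.5,-10],"twist":0},{"grip":255,"slide":[0,0.5,-10],"twist":0}]'
python3 -c "
from h import *
p,R=pose();print(R.T@(np.array([.4568,.2724,.2015])-p)*100)
d=snapshot('scene');e=snapshot('side')
f=lambda i:cv2.resize(i,(400,400),interpolation=cv2.INTER_CUBIC)
cv2.imwrite('pics/w5.png',np.hstack([f(d['color'][160:240,290:370]),f(e['color'][130:210,290:370])])[:,:,::-1])
"
```

```text
time: 17.45
position: [0.5503, -0.007, 0.2034]
ee_rot: [-2.225, -2.213, 0.006]
contact_force: [-0.3, -1.5, -1.6]
finger_gap: 0.0127
grasp_force: 45.0
[27.88374608 -9.5036683   0.23980017]
```

View pics/w5.png

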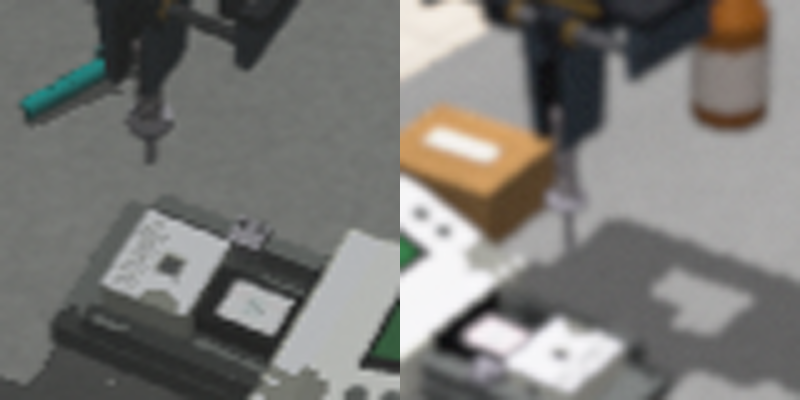

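Slide is fully out and nearly clears the keeper. The pin looks straight in the fingers. The turquoise pin now lies on the bench at crop (65,90); it was already leaning in the first wrist view, before any contact of mine. Next I'll check the pin's tip and the slide travel by triangulation.

```bash
python3 -c "
from h import *
np.set_printoptions(precision=4,suppress=True)
a=snapshot('scene');b=snapshot('side')
A=lambda u,v:(u/5+290-.4,v/5+160-.4);B=lambda u,v:((u-400)/5+290-.4,v/5+130-.4)
for n,ua,ub in(('tip',(152,162),(570,248)),('col',(151,122),(565,200)),('recess',(172,265),(560,354))):
  print(n,tri(a,A(*ua),b,B(*ub)))
print(plane(a,A(172,265),.046),plane(a,A(25,105),.01),plane(a,A(105,65),.01))
print(pose()[0])
"
```

```text
tip [ 0.5505 -0.0032  0.1322]
col [ 0.5517 -0.0033  0.1675]
recess [ 0.5617 -0.0029  0.0442]
[ 0.563  -0.0036  0.046 ] [0.4073 0.0856 0.01  ] [0.4347 0.1384 0.01  ]
[ 0.5511 -0.007   0.2038]
```

```bash
python3 -m crank '[{"grip":255,"slide":[4,-1.4,0],"twist":0},{"grip":255,"slide":[8,-2.7,0],"twist":0},{"grip":255,"slide":[12,-4.1,0],"twist":0},{"grip":255,"slide":[16,-5.4,0],"twist":0},{"grip":255,"slide":[20,-6.8,0],"twist":0},{"grip":255,"slide":[24,-8.2,0],"twist":0},{"grip":255,"slide":[27,-9.2,0],"twist":0},{"grip":255,"slide":[27.8,-9.4,0],"twist":0},{"grip":255,"slide":[27.8,-9.4,0.2],"twist":0},{"grip":255,"slide":[27.8,-9.4,0.2],"twist":0}]'
python3 -m crank '[{"grip":255,"slide":[0,0,2],"twist":0},{"grip":255,"slide":[0,0,4],"twist":0},{"grip":255,"slide":[0,0,5.5],"twist":0},{"grip":255,"slide":[0,0,6],"twist":0},{"grip":255,"slide":[0,0,6],"twist":0},{"grip":255,"slide":[0,0,6],"twist":0}]'
python3 -c "
from h import *
p,R=pose();print(p,R[:,2],R.T@(np.array([.4573,.2718,.0865])-p)*100)
d=snapshot('wrist')['color'];e=snapshot('scene')['color']
f=lambda i:cv2.resize(i,(400,400),interpolation=cv2.INTER_CUBIC)
cv2.imwrite('pics/w6.png',np.hstack([f(d[100:240,250:390]),f(e[90:170,300:380])])[:,:,::-1])
"
```

```text
time: 18.65
position: [0.4597, 0.2704, 0.2027]
ee_rot: [2.228, 2.215, -0.003]
contact_force: [-0.1, 0.1, -0.8]
finger_gap: 0.013
grasp_force: 45.0
time: 19.25
position: [0.4606, 0.2711, 0.1442]
ee_rot: [2.228, 2.214, 0.002]
contact_force: [1.0, 0.3, -0.5]
finger_gap: 0.0126
grasp_force: 45.0
[0.46055394 0.27111902 0.14419624] [ 1.12250139e-03  3.69132677e-04 -9.99999302e-01] [ 0.06375011 -0.33230345  5.76927981]
```

View pics/w6.png

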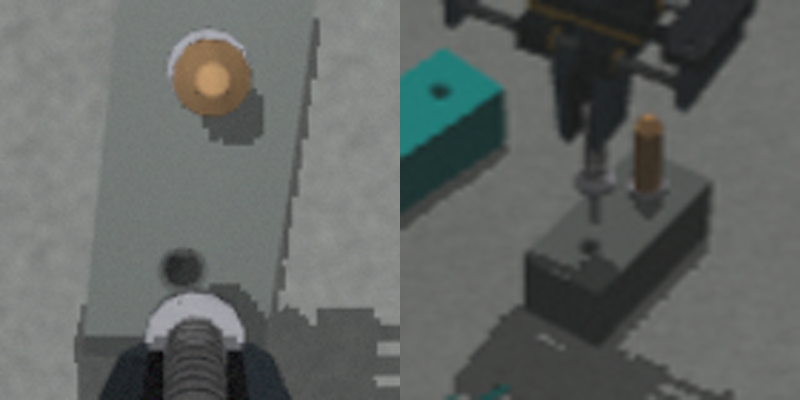

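The hole is visible at crop (182,268); the collar spans columns 146–244 with its top at row 292.

```bash
python3 -c "
from h import *
np.set_printoptions(precision=4,suppress=True)
p,R=pose();d=snapshot('wrist');A=lambda u,v:(u*.35+250-.33,v*.35+100-.33)
for n,uv,z in(('hole',(182,268),.05),('colL',(146,340),p[2]-.034),('colR',(244,340),p[2]-.034),('coltop',(195,292),p[2]-.034)):
  q=wplane(d,A(*uv),p,R,z);print(n,q,R.T@(q-p)*100)
"
```

```text
hole [0.457  0.2762 0.05  ] [ 0.4574 -0.3674  9.4466]
colL [0.4484 0.2733 0.1105] [ 0.1679 -1.2167  3.398 ]
colR [0.4737 0.2732 0.1105] [0.1672 1.3081 3.4024]
coltop [0.4611 0.2861 0.1105] [1.4582 0.0447 3.4013]
```

```bash
(python3 -m crank '[{"grip":255,"slide":[0.2,-0.38,0.5],"twist":0},{"grip":255,"slide":[0.2,-0.38,1.5],"twist":0},{"grip":255,"slide":[0.2,-0.38,1.9],"twist":0},{"grip":255,"slide":[0.2,-0.38,2.2],"twist":0},{"grip":255,"slide":[0.2,-0.38,2.5],"twist":0},{"grip":255,"slide":[0.2,-0.38,2.5],"twist":0}]'
python3 -m crank '[{"grip":255,"slide":[0,0,0.3],"twist":0},{"grip":255,"slide":[0,0,0.6],"twist":0},{"grip":255,"slide":[0,0,0.6],"twist":0}]')|egrep 'time|pos|cont'
```

```text
time: 20.0
position: [0.4558, 0.2734, 0.118]
contact_force: [0.2, -0.1, -1.0]
time: 20.3
position: [0.4558, 0.2734, 0.1121]
contact_force: [-0.9, -0.8, -0.4]
```

Tip is about 9 mm below the mouth with no contact, so it's in the hole. I'll go down to the collar.

```bash
(python3 -m crank '[{"grip":255,"slide":[0,0,0.6],"twist":0},{"grip":255,"slide":[0,0,1.2],"twist":0},{"grip":255,"slide":[0,0,1.8],"twist":0},{"grip":255,"slide":[0,0,2.3],"twist":0},{"grip":255,"slide":[0,0,2.3],"twist":0}]'
python3 -m crank '[{"grip":255,"slide":[0,0,0.1],"twist":0},{"grip":255,"slide":[0,0,0.2],"twist":0},{"grip":255,"slide":[0,0,0.2],"twist":0}]')|egrep 'time|pos|cont'
```

```text
time: 20.8
position: [0.4554, 0.2732, 0.0885]
contact_force: [-0.2, 0.3, -0.2]
time: 21.1
position: [0.4561, 0.2736, 0.0876]
contact_force: [-0.0, 0.2, 0.9]
```

```bash
python3 -m crank '[{"grip":255,"slide":[0,0,0.05],"twist":0},{"grip":255,"slide":[0,0,0.05],"twist":0}]' |egrep 'pos|cont'; python3 -m crank '[{"grip":200,"slide":[0,0,0.05],"twist":0},{"grip":150,"slide":[0,0,0.05],"twist":0},{"grip":100,"slide":[0,0,0.05],"twist":0},{"grip":50,"slide":[0,0,0.05],"twist":0},{"grip":0,"slide":[0,0,0.05],"twist":0},{"grip":0,"slide":[0,0,0.05],"twist":0},{"grip":0,"slide":[0,0,0.05],"twist":0},{"grip":0,"slide":[0,0,0.05],"twist":0}]'
```

```text
position: [0.456, 0.2735, 0.0871]
contact_force: [0.0, 0.0, -0.3]
time: 22.1
position: [0.456, 0.2735, 0.0865]
ee_rot: [2.228, 2.215, -0.0]
contact_force: [0.6, 0.2, -0.1]
finger_gap: 0.0729
grasp_force: 0.0
```

```bash
python3 -m crank '[{"grip":0,"slide":[0,0,0],"twist":0},{"grip":0,"slide":[0,0,0],"twist":0},{"grip":0,"slide":[0,0,-2],"twist":0},{"grip":0,"slide":[0,0,-5],"twist":0},{"grip":0,"slide":[0,0,-9],"twist":0},{"grip":0,"slide":[0,0,-12],"twist":0},{"grip":0,"slide":[0,0,-13],"twist":0},{"grip":0,"slide":[0,0,-13],"twist":0},{"grip":0,"slide":[0,0,-13],"twist":0}]'|egrep 'time|pos'
python3 -c "
from h import *
d=snapshot('scene')['color'];e=snapshot('side')['color']
f=lambda i:cv2.resize(i,(400,600),interpolation=cv2.INTER_CUBIC)
cv2.imwrite('pics/w7.png',np.hstack([f(d[100:250,295:395]),f(e[170:320,240:340])])[:,:,::-1])"
```

```text
time: 23.0
position: [0.4552, 0.2731, 0.215]
```

View pics/w7.png

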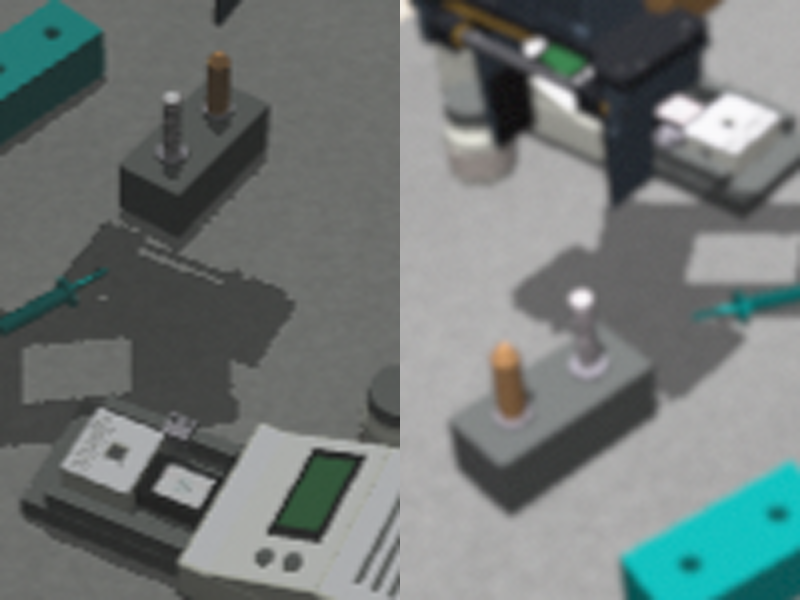

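The final view shows the pin upright with its collar on the block (scene crop 172,154), exactly as at the start. The slide is out, the brush hasn't moved and the gripper is clear.

```bash
python3 -c "
from station import *
print(hand_in())"
```

```text
the job is handed in; nothing more can be done
None
```

I handed the job in at about 23 s: the slide is out at its end stop by force and camera estimate, with contact readings of about 9 N or less, and the pin stands upright in its original hole; the turquoise look-alike pin toppled, with no contact from the arm that I could see.

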